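Brush away and keyed lid back on the hearth's spark trap

TASK

The brazing hearth's spark trap has been brushed out: lay the wire brush flat in the empty bay of the blue bin, then close the pot. Set the lid on the pot's rim with its yellow pin a good eighth of a turn or more to one side of the notch, turn it round on the rim (this wipes the grit off the seat) until the pin drops into the notch, and seat it fully home, flush all round, without banging it. Leave the other things on the bench where they are.

Things in the scene. Friction and masses are not known exactly. Their poses are not given: they have to be found in the camera images.
- pot: Grey spark-trap pot, bolted to the bench, 110 mm tall. Origin: centre of its underside, z up. Foot flange 160 mm across, shell 120 mm. One notch in its rim on the pot's +x side, with a yellow index tab under it (90 mm up, reaching 82 mm from the axis). A 52 mm inlet spigot sticks out of the -x side to 95 mm from the axis, its centre 48 mm up.
- pot_mouth (a point): Point on the pot's axis level with the flat top of its bare steel rim ring (110 mm up); axes as the pot. The ring is 136 mm outside, 108 mm in the bore and 14 mm tall; the floor of the bore is 100 mm down.
- pot_notch (a point): Middle of the notch, 75 mm from the pot's axis along its +x and 3 mm below the rim's top: where point lid_pin lies when the lid is fully home. The notch is 19 mm wide, cut radially right through the rim ring and 14 mm deep. Axes as the pot.
- lid_handle (a point): Centre of the black bar handle of the loose aluminium lid (0.28 to 0.56 kg), on the lid's axis; lid axes, z up. The bar is 84 mm long (lid's y), 16 mm thick (x), 22 mm tall, 15 mm clear of the flange, on two posts 66 mm apart. This point is 52 mm above the foot of the lid, overall 63 mm tall. At the start the lid stands right way up on the bench.
- lid_seat (a point): Point on the lid's axis at the underside of its flange (132 mm across, 6 mm thick), 32 mm below lid_handle; axes as the lid. Below the flange a round plug, 102 mm across, 20 mm tall, bevelled at the foot, enters the pot's bore with 3 mm play all round. Fully home, this point coincides with pot_mouth.
- lid_pin (a point): Point on the lid's key, a yellow round pin 12 mm thick along the lid's +x, 75 mm from the lid's axis and 3 mm below the flange's underside; the pin ends 86 mm from the axis. With the pin on the rim a level lid rides 9 mm above home, plug still in the bore (let go, it leans); over the notch it can drop until the flange lies on the rim. Axes as the lid.
- brush_center (a point): Centre of the wooden stock of a loose wire scratch brush, 0.12 kg, which lies on its back across the pot's rim. Stock 215 mm long (its x), 26 mm wide (y), 18 mm tall (z), this point 9 mm above its underside. Wire bristles 20 mm tall stand on the stock from x = +4 to +104 mm; the -x half is bare handle. z points up (bristles up) as it lies.
- bin: Fixed open blue bin, 262 mm (its x) by 184 mm (its y) and 50 mm tall, walls and floor 4 mm. Origin: centre of its underside, z up. A 4 mm wall of full height along its x, in the middle, parts it into two bays each 254 by 86 mm: the +y bay is empty, a duct collar stands in the -y bay.
- bin_bay (a point): Centre of the floor of the bin's empty bay (46 mm to +y of the bin's middle, 4 mm up); axes as the bin.
- flux_tub: Bystander: white tub with red cap, 70 mm across, 85 mm tall. Origin: centre of its underside.
- workpiece: Bystander: steel foot plate 80 by 60 mm with an upright tube brazed on, 68 mm tall. Origin: centre of its underside.
- fire_brick: Bystander: pale broken firebrick, 114 (x) by 160 (y) by 64 mm tall. Origin: centre of its underside.
- gas_cartridge: Bystander: yellow gas cartridge, 90 mm across, 136 mm tall. Origin: centre of its underside.
- hammer: Bystander: hammer, 240 mm, lying flat. Origin: near the middle of its length, on the bench.
- tongs: Bystander: dark steel tongs, 220 mm, lying flat. Origin: near their middle, on the bench.
- collar: Bystander: galvanised duct collar, 68 mm across, 36 mm tall, standing in the bin's -y bay. Origin: centre of its underside.
Not all that is in view belongs to the job. What is shaped like the part that bears lid_handle but red is not meant.

How it is judged:
By the outcome, as a careful person would: the job done as asked, in the order asked, and still so for the second after the job is handed in, with the robot touching nothing.
It also fails if it takes over 66 s, if anything falls off the work surface, if the arm or the gripper's body presses on something with over 40 N, if the wrist force passes 120 N, or if a joint passes its speed limit or range.

ROBOT

A 7-joint arm with a two-finger parallel gripper is mounted at the origin on the work surface. World frame = base frame: x ahead of the robot, y to its left, z up, the work surface at z = 0. Lengths are in m, angles in rad, forces in N, time in s.
With the tool pointing down it reaches from about 0.4 to 0.875 m from the base axis. Payload 6.5 kg.
Tool frame: the origin (TCP) lies at the very end of the fingers, on their centre line; the grasp point (between the pads) lies 19 mm behind it; z points along the fingers, y is the line along which they close (so a half turn about z gives the same grasp; the last joint's range is limited). The gripper opens to 88 mm and grips with 3 to 60 N. Pads are 18 mm wide; open, the fingers measure 123 mm over their backs; the gripper's body (75 mm by 187 mm) begins 45 mm behind the grasp point.
Start: joints at [-1.382, 0.536, -0.004, 1.538, 0.003, 1.067, -0.071], TCP at [0.164, 0.629, 0.239] pointing down, gripper open.
Joint ranges: [-2.7, 2.7], [-0.37, 2.16], [-1.27, 1.26], [0.24, 2.4], [-1.31, 4.45], [0.19, 1.91], [-2.76, 2.76]. Speed limits (rad/s): [2.39, 2.39, 3.14, 3.14, 3.14, 3.14, 3.14].

INTERFACE

Orientations are given as [roll, pitch, yaw] about the fixed x, y, z axes, in that order (R = Rz(yaw) Ry(pitch) Rx(roll)).
In Python, from station import env gives the robot as it stands.
- The arm moves only by the tool drive_tool, never from a script. Its argument "motion" is a list of rows, each a list of 4 numbers: the shift along the tool's x, y, z in cm, then the turn about the tool's z in rad. A call has 1 to 8 rows; each row is the pose to reach, as a shift and turn from the pose commanded when the call began, along the tool's axes at that moment; what a row does not reach only later rows make up. A row lasts 1/12 s, in which the tool goes at most 41.7 mm and 7.16 degrees, less where a joint would pass 70% of its speed; a pose out of reach is approached as far as the arm can. A call with a gripper value outside its range is refused whole. "gripper" is the gripper command: -1 is fully open, 1 is shut, values between are in proportion, set as the call begins (left out, the last holds). The fingers move at their own pace and stop on an object; "force" is the grip in N (left out, the last holds). Time passes only in rows, so rows that repeat a pose let the fingers close. It gives the time, the measured TCP pose, the force, the opening and the grip force at its end, in the units of the state.
- env.state(): the state, without advancing time (a new reading comes with each control period).
- env.read_camera(name): name is "scene" or "top"; returns a dict with "pixels" (400x640x3 uint8, red, green, blue), "range_z" (400x640 float32, m along the optical axis (not along the pixel's ray), 0 where there is no reading), "fx", "fy", "cx", "cy" (pixels), "dist_coeffs" ([k1, k2, p1, p2, k3] as OpenCV has them; the pictures are not rectified), "rvec" (rotation vector, rad) and "tvec" (3), from world to camera coordinates, as OpenCV has them. Camera axes: x right, y down, z forward; pixel columns grow to the right and rows downward; lengths in m; the calibration is good to about 2 mm. A picture is of the moment at which its call begins.
- env.close_job(): hands the job in; it is judged then, once.
The state is a dict: "clock": time; "qpos": joint angles; "joint_vel": joint speeds; "tau": joint torques, N m; "ee_pos": TCP position; "eef_rot": TCP orientation; "wrist_force": force on the tool from outside, world axes, zero at the start; "wrist_torque": the same for the moment, N m; "width": finger opening in m; "grip_force": force on a finger pad.
Only numpy, scipy, OpenCV 4.12 (cv2) and the standard library are available. Lean on these libraries where they do the work, as an engineer would, in place of code of your own. Each camera call takes 0.05 s, during which the arm holds its last target. There are 200 camera calls.

## Working session

There is one attempt and no reset: what is moved stays moved. The work goes in short steps, Python scripts to look and compute and a tool call to move; the robot and the scene stay as the last step left them, time stands still between calls to the robot, and variables do not carry over. Pictures are saved under pics/ and viewed, at most 10 in all, crops included, and the job is handed in when it is done.

Besides the shell and the picture viewer there is one more tool, called after ">>>" as a command line: name --pt "numbers of a row" for each row, then --argument value for the rest. drive_tool: Moves the arm, as the interface text tells. Its arguments: {"type":"object","properties":{"motion":{"type":"array","items":{"type":"array","items":{"type":"number"}}},"gripper":{"type":"number"},"force":{"type":"number"}},"required":["motion"]}

```bash
mkdir -p pics; cat > h.py <<'E'
import numpy as np, cv2
from station import env
def cloud(name):
    c=env.read_camera(name)
    K=np.array([[c['fx'],0,c['cx']],[0,c['fy'],c['cy']],[0,0,1]]);d=np.array(c['dist_coeffs'],float)
    v,u=np.mgrid[0:400,0:640]
    p=cv2.undistortPoints(np.stack([u,v],-1).reshape(-1,1,2).astype(np.float64),K,d).reshape(400,640,2)
    z=c['range_z'].astype(float)
    P=np.dstack([p[...,0]*z,p[...,1]*z,z])
    R,_=cv2.Rodrigues(np.array(c['rvec'],float))
    W=(P-np.array(c['tvec']).reshape(3))@R
    W[z==0]=np.nan
    return c['pixels'],W
def save(name,im,s=1,crop=None):
    if crop: im=im[crop[1]:crop[3],crop[0]:crop[2]]
    cv2.imwrite('pics/'+name,cv2.resize(im[...,::-1],None,fx=s,fy=s,interpolation=cv2.INTER_CUBIC))
E
python3 - <<'E'
from h import *
for n in('scene','top'):
    im,W=cloud(n);save(n+'0.png',im,1.25);np.savez(n+'0.npz',im=im,W=W)
s=env.state();print(s)
E
```

```text
{'clock': 0.1, 'qpos': array([-1.38220685,  0.53710384, -0.00440987,  1.53868652,  0.00260528,
        1.06730762, -0.07122263]), 'joint_vel': array([-0.00059712, -0.00068028, -0.00040512, -0.00203655, -0.00022621,
       -0.001922  ,  0.00026066]), 'tau': array([ 1.80973846e-03, -5.72081387e+01,  9.93332639e-01, -2.52233630e+01,
       -5.62326901e-02,  1.34171796e-02,  3.00605825e-05]), 'ee_pos': array([0.1637261 , 0.62851068, 0.2379525 ]), 'eef_rot': array([-3.14009851e+00,  1.30440816e-04,  2.88682999e+00]), 'wrist_force': array([ 0.90598813, -0.01489956,  1.12488446]), 'wrist_torque': array([0.00342346, 0.05535577, 0.00111296]), 'grip_force': 0.0, 'width': 0.0883142167077576}
```

View pics/scene0.png

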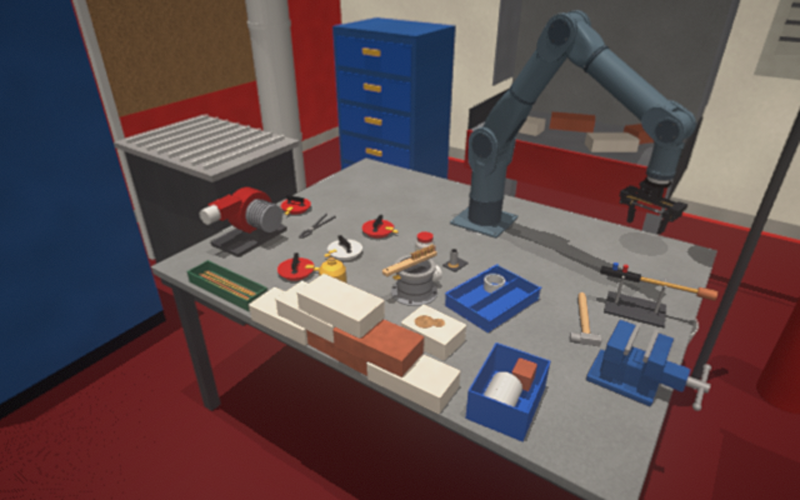

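View pics/top0.png

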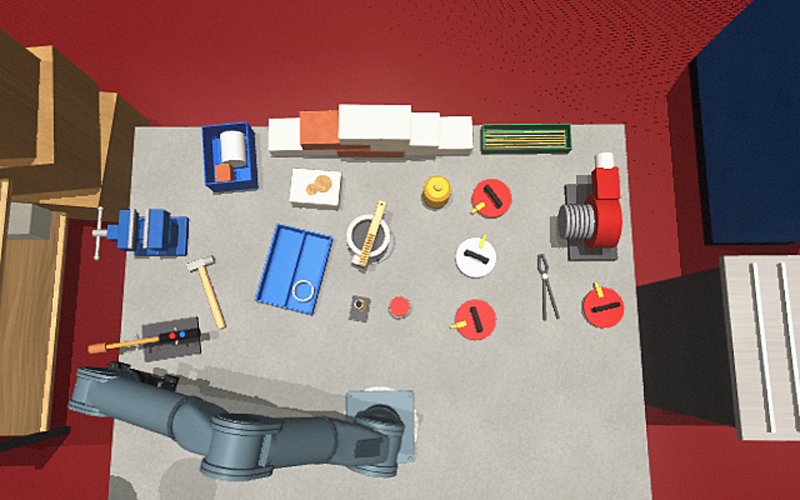

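The scene picture shows the pot with the brush at (412,275), the white lid at (345,247) and the bin at (495,297). In the top picture, pot and brush are at (368,238), the bin at (295,268), and the lid at (476,257) with its pin pointing up at (484,240).

```bash
python3 - <<'E'
from h import *
d=np.load('top0.npz');im=d['im'];W=d['W']
save('topc.png',im,3,(195,130,425,270))
hsv=cv2.cvtColor(im,cv2.COLOR_RGB2HSV)
def box(x0,y0,x1,y1):
    m=np.zeros((400,640),bool);m[int(y0/1.25):int(y1/1.25),int(x0/1.25):int(x1/1.25)]=1;return m
def circ(P):
    A=np.c_[2*P[:,:2],np.ones(len(P))];s=np.linalg.lstsq(A,(P[:,:2]**2).sum(1),rcond=None)[0]
    return s[:2],np.sqrt(s[2]+s[:2]@s[:2])
x,y,z=W[...,0],W[...,1],W[...,2]
print('bench z',np.nanmedian(z[box(240,120,260,125)|box(400,340,440,360)]))
# lid flange
m=box(445,225,505,290)
f=m&(z>.018)&(z<.034)&(hsv[...,1]<60)&(hsv[...,2]>120)
P=W[f];print('flange n',len(P),np.median(P[:,2]),P.min(0),P.max(0),cv2.minEnclosingCircle(P[:,:2].astype(np.float32)))
yl=m&(hsv[...,0]>18)&(hsv[...,0]<35)&(hsv[...,1]>120);print('pin',W[yl])
h=m&(z>.05);P=W[h];r=cv2.minAreaRect(P[:,:2].astype(np.float32));print('handle',len(P),np.median(P[:,2]),P.mean(0),r)
m=m&(hsv[...,2]<70);P=W[m];print('black',len(P),P.mean(0),cv2.minAreaRect(P[:,:2].astype(np.float32)))
# pot
m=box(335,195,400,285)
f=m&(abs(z-.11)<.006);P=W[f];print('rim',len(P),np.median(P[:,2]),cv2.minEnclosingCircle(P[:,:2].astype(np.float32)),P.min(0),P.max(0))
br=box(345,190,395,275)&(z>.119)&(z<.17);P=W[br]
print('brush',len(P),np.percentile(P[:,2],[5,50,95]),cv2.minAreaRect(P[:,:2].astype(np.float32)))
P2=P[P[:,2]<.133];print('bare',len(P2),P2.mean(0),cv2.minAreaRect(P2[:,:2].astype(np.float32)))
P3=P[P[:,2]>.14];print('brist',len(P3),P3.mean(0),cv2.minAreaRect(P3[:,:2].astype(np.float32)))
# bin
b=box(250,215,340,320)&(hsv[...,0]>100)&(hsv[...,0]<125)&(hsv[...,1]>120)
P=W[b&(z>.035)&(z<.06)];print('bin top',len(P),np.median(P[:,2]),cv2.minAreaRect(P[:,:2].astype(np.float32)))
P=W[b&(z<.012)&(z>-.005)];print('binfloor',len(P),np.median(P[:,2]),cv2.minAreaRect(P[:,:2].astype(np.float32)))
E
```

```text
bench z -0.0010416085645402527
flange n 565 0.025643862610786113 [ 0.47783035 -0.38482933  0.01802726] [ 0.60865167 -0.25525224  0.0338656 ] ((0.543699324131012, -0.3207593858242035), 0.0662025660276413)
pin [[ 0.62132354 -0.34960274  0.02050184]
 [        nan         nan         nan]
 [ 0.61641925 -0.3489537   0.0240797 ]
 [ 0.61676481 -0.35342104  0.02203863]
 [ 0.61344272 -0.34564066  0.01728239]
 [ 0.61069249 -0.34762778  0.03229961]
 [ 0.61241278 -0.35320269  0.02264826]
 [ 0.60893457 -0.34530742  0.01872859]
 [ 0.6075042  -0.34833925  0.02655838]
 [ 0.60833456 -0.35320619  0.02175986]
 [ 0.60206602 -0.33888655  0.03373652]
 [ 0.60334604 -0.34408932  0.02633733]
 [ 0.60382204 -0.34866118  0.02348406]
 [ 0.59855737 -0.33932919  0.02973703]
 [ 0.60070806 -0.3452678   0.01725892]
 [ 0.59903765 -0.34807171  0.02666155]
 [ 0.59392217 -0.33469656  0.03234915]
 [ 0.59490199 -0.33966308  0.02650355]
 [ 0.59401578 -0.34310201  0.03147865]
 [ 0.58968686 -0.33454982  0.03253094]
 [ 0.58962969 -0.33866428  0.03270125]
 [ 0.59219855 -0.34499028  0.01744584]
 [ 0.58804649 -0.33235348  0.01746
[... 889 characters left out ...]
983193] ((0.6068752408027649, 0.013865679502487183), (0.09767608344554901, 0.20824697613716125), 54.82334518432617)
bare 248 [0.62240354 0.01279091 0.12646565] ((0.6068752408027649, 0.013865679502487183), (0.09767608344554901, 0.20824697613716125), 54.82334518432617)
brist 69 [0.55787672 0.03473911 0.148121  ] ((0.5590651631355286, 0.03485991805791855), (0.017468320205807686, 0.09251510351896286), 71.93196868896484)
bin top 409 0.047054140006986864 ((0.5086007714271545, 0.27786561846733093), (0.1937752217054367, 0.26337680220603943), 75.34809875488281)
binfloor 2031 0.0035066793629230882 ((0.5075097680091858, 0.2808922827243805), (0.18353122472763062, 0.26083308458328247), 76.14466094970703)
```

View pics/topc.png

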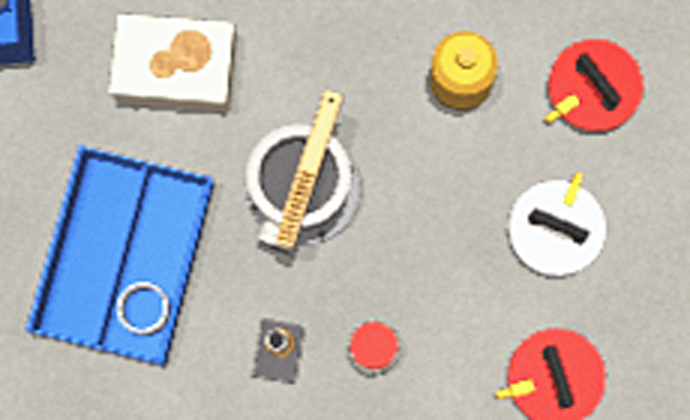

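The crop confirms it: the collar is in the right bay, so the left (world +y) bay is the empty one. The spigot is at the pot's lower left (270,235), so the notch should be at the upper right, under the brush handle near (322,115).

```bash
cat >> h.py <<'E'
def plan(start,targets):
    # start/targets: x,y,z(m),yaw(deg); prints rows relative to start of each call (dx,dy,dz cm, turn rad)
    c=np.array(start,float)
    for t in targets:
        t=np.array(t,float);a=np.radians(c[3]);d=t[:3]-c[:3]
        turn=-np.radians((t[3]-c[3]+180)%360-180)
        print(t,'-> [%.2f, %.2f, %.2f, %.3f]'%(100*(d[0]*np.cos(a)+d[1]*np.sin(a)),100*(d[0]*np.sin(a)-d[1]*np.cos(a)),-100*d[2],turn))
        c=t
E
python3 - <<'E'
from h import *
from scipy.optimize import least_squares
d=np.load('top0.npz');im=d['im'];W=d['W'];hsv=cv2.cvtColor(im,cv2.COLOR_RGB2HSV)
s=np.load('scene0.npz');ws=s['W'];hs=cv2.cvtColor(s['im'],cv2.COLOR_RGB2HSV)
def sel(W,h,zr,c,r,cond=None):
    m=(abs(W[...,2]-np.mean(zr))<np.diff(zr)/2)&(np.hypot(W[...,0]-c[0],W[...,1]-c[1])<r)
    return W[m] if cond is None else W[m&cond(h)]
c=(.605,.02)
wood=lambda h:(h[...,0]>8)&(h[...,0]<30)&(h[...,1]>70)
grey=lambda h:(h[...,1]<45)
P=sel(W,hsv,(.104,.116),c,.08,grey)
def ring(p):
    r=np.hypot(P[:,0]-p[0],P[:,1]-p[1]);return np.maximum(0,abs(r-.061)-.007)
o=least_squares(ring,c,loss='soft_l1',f_scale=.002);print('pot',o.x,len(P),np.sqrt(np.mean(o.fun**2)))
r=np.hypot(*(P[:,:2]-o.x).T);print('r pct',np.percentile(r,[2,10,90,98]))
for n,(w,h) in {'top':(W,hsv),'scene':(ws,hs)}.items():
    for nm,lo,hi in(('bare',.119,.136),('brist',.14,.156)):
        B=sel(w,h,(lo,hi),c,.14,wood)
        if len(B)<10: continue
        q=cv2.fitLine(B[:,:2].astype(np.float32),cv2.DIST_HUBER,0,.01,.01).ravel()
        t=(B[:,:2]-q[2:])@q[:2];e=q[2:]+np.outer([t.min(),t.max()],q[:2]);print(n,nm,len(B),np.degrees(np.arctan2(q[1],q[0])),e.round(4).tolist(),np.median(B[:,2]))
S=sel(W,hsv,(.055,.085),o.x,.1,grey);S=S[np.hypot(*(S[:,:2]-o.x).T)>.075];m=S[:,:2].mean(0)-o.x if len(S) else None;print('spigot',len(S),m,m is not None and np.degrees(np.arctan2(-m[1],-m[0])))
E
```

```text
pot [0.60419835 0.03238483] 247 0.002470170005300136
r pct [0.0534321  0.0549849  0.0669586  0.06858667]
top bare 204 -18.730923 [[0.5084, 0.0505], [0.7094, -0.0176]] 0.12772029673541124
top brist 66 -20.356487 [[0.5157, 0.0507], [0.6025, 0.0185]] 0.14770989586026687
scene bare 211 -19.305735 [[0.5164, 0.0597], [0.7153, -0.01]] 0.12679540723706778
scene brist 72 -18.06021 [[0.5146, 0.0539], [0.604, 0.0247]] 0.14645478209045404
spigot 35 [-0.07658156  0.04271432] -29.15113418692142
```

```bash
python3 - <<'E'
from h import *
plan((.1637,.6285,.238,165.4),[(.30,.40,.23,165.4),(.50,.15,.22,161),(.6155,.0155,.2,161),(.6155,.0155,.112,161),(.6155,.0155,.19,161)])
E
```

```text
[  0.3    0.4    0.23 165.4 ] -> [-18.95, -18.68, 0.80, -0.000]
[5.00e-01 1.50e-01 2.20e-01 1.61e+02] -> [-25.66, -19.15, 1.00, 0.077]
[6.155e-01 1.550e-02 2.000e-01 1.610e+02] -> [-15.30, -8.96, 2.00, -0.000]
[6.155e-01 1.550e-02 1.120e-01 1.610e+02] -> [0.00, 0.00, 8.80, -0.000]
[6.155e-01 1.550e-02 1.900e-01 1.610e+02] -> [0.00, 0.00, -7.80, -0.000]
```

>>> drive_tool --pt "-19.0 25.5 0.8 0" --pt "-19.0 25.5 0.8 0" --pt "-19.0 25.5 0.8 0" --pt "-19.0 25.5 0.8 0" --pt "-19.0 25.5 0.8 0" --pt "-19.0 25.5 0.8 0" --pt "-19.0 25.5 0.8 0" --pt "-19.0 25.5 0.8 0" --gripper 0.1 --force 30

```text
clock: 0.77
ee_pos: [0.4043, 0.8185, 0.2303]
eef_rot: [3.141, -0.001, 2.879]
wrist_force: [1.6, 0.7, 0.7]
width: 0.0397
grip_force: 0.0
```

I sent that move before the plan had printed, and guessed the y sign wrong. It did no harm: the arm is high in free space. I'll re-plan from here.

```bash
python3 - <<'E'
from h import *
s=env.state();print(s['clock'],s['qpos'].round(2))
p=s['ee_pos'];plan((*p,np.degrees(s['eef_rot'][2])),[(.48,.52,.23,165),(.55,.25,.22,161),(.6155,.0155,.18,161),(.6155,.0155,.112,161),(.6155,.0155,.19,161)])
E
```

```text
0.7667 [-1.18  1.18  0.1   0.36 -0.09  1.6   0.17]
[  0.48   0.52   0.23 165.  ] -> [-15.05, -26.86, 0.03, -0.001]
[  0.55   0.25   0.22 161.  ] -> [-13.75, -24.27, 1.00, 0.070]
[6.155e-01 1.550e-02 1.800e-01 1.610e+02] -> [-13.83, -20.04, 4.00, -0.000]
[6.155e-01 1.550e-02 1.120e-01 1.610e+02] -> [0.00, 0.00, 6.80, -0.000]
[6.155e-01 1.550e-02 1.900e-01 1.610e+02] -> [0.00, 0.00, -7.80, -0.000]
```

>>> drive_tool --pt "-15 -26.9 0 0" --pt "-15 -26.9 0 0" --pt "-15 -26.9 0 0" --pt "-15 -26.9 0 0" --pt "-15 -26.9 0 0" --pt "-15 -26.9 0 0" --pt "-15 -26.9 0 0" --pt "-15 -26.9 0 0"

```text
clock: 1.43
ee_pos: [0.4787, 0.516, 0.2306]
eef_rot: [3.142, -0.0, 2.878]
wrist_force: [0.7, -0.1, 0.7]
width: 0.0397
grip_force: 0.0
```

>>> drive_tool --pt "-13.8 -24.3 1 0.07" --pt "-13.8 -24.3 1 0.07" --pt "-13.8 -24.3 1 0.07" --pt "-13.8 -24.3 1 0.07" --pt "-13.8 -24.3 1 0.07" --pt "-13.8 -24.3 1 0.07" --pt "-13.8 -24.3 1 0.07" --pt "-13.8 -24.3 1 0.07"

```text
clock: 2.1
ee_pos: [0.5505, 0.2403, 0.22]
eef_rot: [-3.139, 0.001, 2.8]
wrist_force: [0.7, -0.1, 0.1]
width: 0.0396
grip_force: 0.0
```

```bash
python3 - <<'E'
from h import *
s=env.state()
p=s['ee_pos'];print(p);plan((*p,np.degrees(s['eef_rot'][2])),[(.6155,.0155,.18,161)])
E
```

```text
[0.55045709 0.2403398  0.22003545]
[6.155e-01 1.550e-02 1.800e-01 1.610e+02] -> [-13.67, -19.00, 4.00, -0.010]
```

>>> drive_tool --pt "-2.7 -3.8 0.8 0" --pt "-5.4 -7.6 1.6 0" --pt "-8.1 -11.4 2.4 0" --pt "-10.8 -15.2 3.2 0" --pt "-12.8 -17.8 3.8 0" --pt "-13.7 -19 4 -0.01" --pt "-13.7 -19 4 -0.01" --pt "-13.7 -19 4 -0.01"

```text
clock: 2.77
ee_pos: [0.6157, 0.0233, 0.1791]
eef_rot: [3.141, -0.002, 2.816]
wrist_force: [0.5, 0.9, -0.6]
width: 0.0395
grip_force: 0.0
```

```bash
python3 - <<'E'
from h import *
im,W=cloud('scene');save('s1.png',im,4,(270,160,400,280))
s=env.state()
p=s['ee_pos'];print(p);plan((*p,np.degrees(s['eef_rot'][2])),[(.6155,.0155,.112,161)])
E
```

```text
[0.61552252 0.02589801 0.17942296]
[6.155e-01 1.550e-02 1.120e-01 1.610e+02] -> [-0.33, -0.99, 6.74, 0.009]
```

View pics/s1.png

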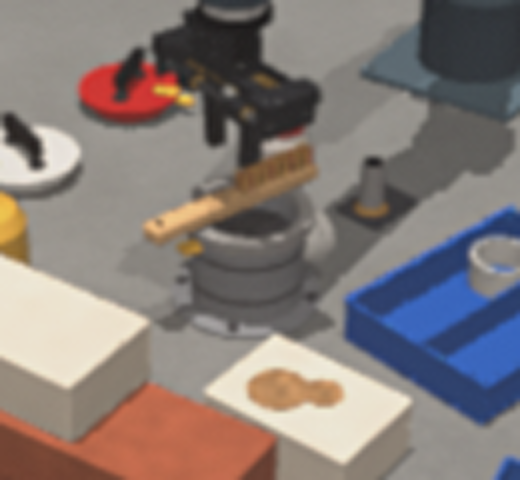

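The picture shows the fingers open and straddling the stock above the pot, about 10 mm off sideways. The yellow tab at (190,247) marks the notch side, below the handle end. I'll correct sideways first, then descend.

>>> drive_tool --pt "-0.3 -1.0 0 0.01" --pt "-0.3 -1.0 0 0.01" --pt "-0.3 -1.0 2 0.01" --pt "-0.3 -1.0 4 0.01" --pt "-0.3 -1.0 5.5 0.01" --pt "-0.3 -1.0 6.7 0.01" --pt "-0.3 -1.0 6.7 0.01" --pt "-0.3 -1.0 6.7 0.01"

```text
clock: 3.48
ee_pos: [0.6152, 0.0156, 0.1127]
eef_rot: [3.14, -0.002, 2.811]
wrist_force: [-0.5, 0.1, 0.7]
width: 0.0396
grip_force: 0.0
```

>>> drive_tool --pt "0 0 0 0" --pt "0 0 0 0" --pt "0 0 0 0" --pt "0 0 0 0" --pt "0 0 0 0" --pt "0 0 0 0" --gripper 1 --force 30

```text
clock: 3.98
ee_pos: [0.6164, 0.0153, 0.114]
eef_rot: [3.139, 0.001, 2.81]
wrist_force: [-1.2, 1.5, 6.4]
width: 0.0255
grip_force: 30.0
```

>>> drive_tool --pt "0 0 -0.5 0" --pt "0 0 -1.5 0" --pt "0 0 -3 0" --pt "0 0 -5 0" --pt "0 0 -7 0" --pt "0 0 -8 0" --pt "0 0 -8 0" --pt "0 0 -8 0"

```text
clock: 4.65
ee_pos: [0.6155, 0.0149, 0.193]
eef_rot: [3.14, -0.001, 2.81]
wrist_force: [0.3, 0.8, -1.0]
width: 0.0256
grip_force: 30.0
```

```bash
python3 - <<'E'
from h import *
im,W=cloud('scene');h=cv2.cvtColor(im,cv2.COLOR_RGB2HSV)
s=env.state();p=s['ee_pos'];print(p,s['grip_force'],s['width'],s['wrist_force'])
m=(h[...,0]>8)&(h[...,0]<30)&(h[...,1]>70)&(np.hypot(W[...,0]-.6,W[...,1]-.02)<.14)&(W[...,2]>.15)
P=W[m];u=np.array([np.cos(s['eef_rot'][2]),np.sin(s['eef_rot'][2])]);t=(P[:,:2]-p[:2])@u
for a in np.arange(-.12,.13,.03):
    k=abs(t-a)<.015
    if k.any(): print(a.round(2),k.sum(),np.percentile(P[k,2],[5,50,95]).round(3))
print(t.min(),t.max())
im,W=cloud('top');np.savez('top1.npz',im=im,W=W)
plan((*p,np.degrees(s['eef_rot'][2])),[(.527,.3225,.19,166),(.527,.3225,.06,166),(.527,.3225,.01,166)])
E
```

```text
[0.61485401 0.01495536 0.19205108] 29.99755561351776 0.025957688207438573 [-0.65053916  0.20975334 -1.4600555 ]
-0.09 41 [0.193 0.204 0.209]
-0.06 42 [0.195 0.205 0.21 ]
-0.03 72 [0.197 0.208 0.286]
0.0 43 [0.204 0.249 0.292]
0.03 19 [0.194 0.202 0.288]
0.06 13 [0.193 0.199 0.205]
0.09 15 [0.193 0.199 0.211]
0.12 9 [0.198 0.206 0.214]
-0.10011044305206572 0.11388423267515997
[  0.527    0.3225   0.19   166.    ] -> [18.31, 26.22, 0.21, -0.087]
[5.270e-01 3.225e-01 6.000e-02 1.660e+02] -> [0.00, 0.00, 13.00, -0.000]
[5.270e-01 3.225e-01 1.000e-02 1.660e+02] -> [0.00, 0.00, 5.00, -0.000]
```

>>> drive_tool --pt "1 1.4 0 0" --pt "3 4.2 0 0" --pt "5.2 7.4 0 0" --pt "7.5 10.7 0 0" --pt "9.8 14 0 0" --pt "12 17.2 0 0" --pt "14 20 0 0" --pt "15 21.5 0 0"

```text
clock: 5.42
ee_pos: [0.5404, 0.2725, 0.1919]
eef_rot: [3.14, -0.005, 2.816]
wrist_force: [0.8, 1.1, -1.5]
width: 0.0254
grip_force: 30.0
```

>>> drive_tool --pt "1.5 2.2 0 -0.03" --pt "2.5 3.6 0 -0.06" --pt "3.3 4.7 0.2 -0.087" --pt "3.3 4.7 2 -0.087" --pt "3.3 4.7 5 -0.087" --pt "3.3 4.7 7.5 -0.087" --pt "3.3 4.7 8.5 -0.087" --pt "3.3 4.7 8.5 -0.087"

```text
clock: 6.08
ee_pos: [0.526, 0.3205, 0.1055]
eef_rot: [-3.139, -0.005, 2.897]
wrist_force: [-0.4, -0.0, -0.9]
width: 0.0254
grip_force: 30.0
```

```bash
python3 - <<'E'
from h import *
from scipy.optimize import least_squares
im,W=cloud('scene');save('s2.png',im,4,(340,200,460,280))
s=env.state();p=s['ee_pos'];print(p)
plan((*p,np.degrees(s['eef_rot'][2])),[(.527,.3225,.05,166),(.527,.3225,.01,166)])
d=np.load('top1.npz');im=d['im'];W=d['W'];hsv=cv2.cvtColor(im,cv2.COLOR_RGB2HSV);b=(hsv[...,0]>100)&(hsv[...,0]<125)&(hsv[...,1]>120)&(np.hypot(W[...,0]-.508,W[...,1]-.28)<.19)
P=W[b&(W[...,2]>.042)&(W[...,2]<.056)];print(len(P))
def f(q):
    a=q[2];e=(P[:,:2]-q[:2]);X=e@[np.cos(a),np.sin(a)];Y=e@[-np.sin(a),np.cos(a)]
    r=np.minimum.reduce([abs(abs(X)-.129),abs(abs(Y)-.090),abs(Y)]);return r
o=least_squares(f,[.508,.28,np.radians(-14.2)],loss='soft_l1',f_scale=.002);print(o.x[:2],np.degrees(o.x[2]),np.mean(o.fun))
# pot notch, brush off
x=.604,.0324
r=np.hypot(W[...,0]-x[0],W[...,1]-x[1]);Q=W[(abs(W[...,2]-.11)<.006)&(r<.08)&(hsv[...,1]<45)]
g=lambda q:np.maximum(0,abs(np.hypot(Q[:,0]-q[0],Q[:,1]-q[1])-.061)-.007)
o=least_squares(g,x,loss='soft_l1',f_scale=.002);print('pot',o.x,len(Q))
E
```

```text
[0.52728634 0.32134982 0.10750612]
[5.270e-01 3.225e-01 5.000e-02 1.660e+02] -> [0.06, 0.10, 5.75, -0.001]
[5.270e-01 3.225e-01 1.000e-02 1.660e+02] -> [0.00, 0.00, 4.00, -0.000]
267
[0.50807727 0.2780577 ] -14.586106470205488 0.002033373668614277
pot [0.6036164  0.03228835] 31
```

View pics/s2.png

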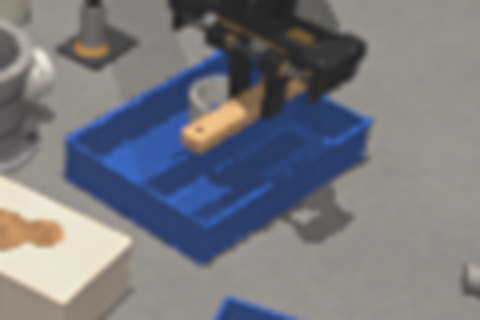

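The brush hangs level over the far bay, lined up with the bin. The refined bin fit puts the target right at the present position, so I go straight down.

>>> drive_tool --pt "0.1 0 1.5 0" --pt "0.1 0 3.5 0" --pt "0.1 0 5.5 0" --pt "0.1 0 7.2 0" --pt "0.1 0 8.4 0" --pt "0.1 0 9.2 0" --pt "0.1 0 9.7 0" --pt "0.1 0 9.7 0"

```text
clock: 6.8
ee_pos: [0.5268, 0.3228, 0.0114]
eef_rot: [3.14, -0.001, 2.897]
wrist_force: [0.1, 1.1, -1.1]
width: 0.0257
grip_force: 30.0
```

>>> drive_tool --pt "0 0 0.2 0" --pt "0 0 0.2 0"

```text
clock: 6.97
ee_pos: [0.5272, 0.3231, 0.0102]
eef_rot: [3.139, -0.0, 2.897]
wrist_force: [-0.1, 0.2, -1.0]
width: 0.0258
grip_force: 30.0
```

>>> drive_tool --pt "0 0 0 0" --pt "0 0 0 0" --pt "0 0 0 0" --pt "0 0 0 0" --gripper 0.14

```text
clock: 7.3
ee_pos: [0.5269, 0.323, 0.0099]
eef_rot: [3.139, -0.001, 2.897]
wrist_force: [1.0, 1.0, -0.0]
width: 0.0381
grip_force: 0.0
```

>>> drive_tool --pt "0 0 -1 0" --pt "0 0 -3 0" --pt "0 0 -6 0" --pt "0 0 -9 0" --pt "0 0 -12 0" --pt "0 0 -15 0" --pt "0 0 -18 0" --pt "0 0 -18 0"

```text
clock: 7.97
ee_pos: [0.53, 0.3243, 0.1968]
eef_rot: [3.132, 0.006, 2.897]
wrist_force: [1.7, 0.7, 0.3]
width: 0.0381
grip_force: 0.0
```

```bash
python3 - <<'E'
from h import *
s=env.state();p=s['ee_pos'];print(p)
plan((*p,np.degrees(s['eef_rot'][2])),[(.5435,.20,.19,130),(.60,-.05,.19,90),(.5433,-.32,.16,66.5)])
E
```

```text
[0.53002297 0.32429329 0.19676507]
[  0.5435   0.2      0.19   130.    ] -> [-4.32, -11.73, 0.68, 0.628]
[ 6.0e-01 -5.0e-02  1.9e-01  9.0e+01] -> [-22.78, -11.74, -0.00, 0.698]
[ 0.5433 -0.32    0.16   66.5   ] -> [-27.00, -5.67, 3.00, 0.410]
```

>>> drive_tool --pt "-4.3 -11.7 0.7 0.63" --pt "-4.3 -11.7 0.7 0.63" --pt "-4.3 -11.7 0.7 0.63" --pt "-4.3 -11.7 0.7 0.63" --pt "-4.3 -11.7 0.7 0.63" --pt "-4.3 -11.7 0.7 0.63"

```text
clock: 8.47
ee_pos: [0.5402, 0.1978, 0.1827]
eef_rot: [3.14, -0.002, 2.261]
wrist_force: [0.9, 0.5, 0.5]
width: 0.0381
grip_force: 0.0
```

>>> drive_tool --pt "-22.8 -11.7 0 0.7" --pt "-22.8 -11.7 0 0.7" --pt "-22.8 -11.7 0 0.7" --pt "-22.8 -11.7 0 0.7" --pt "-22.8 -11.7 0 0.7" --pt "-22.8 -11.7 0 0.7" --pt "-22.8 -11.7 0 0.7" --pt "-22.8 -11.7 0 0.7"

```text
clock: 9.13
ee_pos: [0.5968, -0.0551, 0.182]
eef_rot: [-3.141, -0.0, 1.566]
wrist_force: [0.7, 0.2, 0.0]
width: 0.0375
grip_force: 0.0
```

>>> drive_tool --pt "-4 -1 0.5 0.06" --pt "-8 -2 1 0.12" --pt "-12 -2.7 1.5 0.18" --pt "-16 -3.5 2 0.24" --pt "-20 -4.3 2.4 0.3" --pt "-24 -5 2.8 0.38" --pt "-26 -5.5 3 0.41" --pt "-27 -5.7 3 0.41"

```text
clock: 9.8
ee_pos: [0.5375, -0.3226, 0.1507]
eef_rot: [-3.139, -0.001, 1.157]
wrist_force: [-0.7, 1.2, -0.1]
width: 0.0382
grip_force: 0.0
```

>>> drive_tool --pt "0 0 0 0" --pt "0 0 0 0" --pt "0 0 0 0"

```text
clock: 10.05
ee_pos: [0.5403, -0.3176, 0.1511]
eef_rot: [-3.14, -0.004, 1.163]
wrist_force: [0.5, -0.8, 0.2]
width: 0.0378
grip_force: 0.0
```

```bash
python3 - <<'E'
from h import *
from scipy.optimize import least_squares
s=env.state();p=s['ee_pos'];print(s['clock'],p,s['eef_rot'],s['qpos'].round(2))
plan((*p,np.degrees(s['eef_rot'][2])),[(.5435,-.32,.10,66.5),(.5435,-.32,.034,66.5)])
im,W=cloud('top');hsv=cv2.cvtColor(im,cv2.COLOR_RGB2HSV);np.savez('top2.npz',im=im,W=W)
r=np.hypot(W[...,0]-.604,W[...,1]-.032);Q=W[(abs(W[...,2]-.11)<.006)&(r<.08)]
g=lambda q:np.maximum(0,abs(np.hypot(Q[:,0]-q[0],Q[:,1]-q[1])-.061)-.007)
o=least_squares(g,(.604,.0324),loss='soft_l1',f_scale=.002);c=o.x;print('pot',c,len(Q))
for nm,(w,h) in {'top':(W,hsv),'scene':(lambda a:(a[1],cv2.cvtColor(a[0],cv2.COLOR_RGB2HSV)))(cloud('scene'))}.items():
    r=np.hypot(w[...,0]-c[0],w[...,1]-c[1])
    y=(h[...,0]>18)&(h[...,0]<35)&(h[...,1]>110)&(r<.1)&(w[...,2]>.06)
    e=w[y][:,:2]-c;print(nm,'tab',y.sum(),w[y].mean(0) if y.any() else 0,np.degrees(np.arctan2(e[:,1],e[:,0])).round(1))
    if nm=='top': save('topd.png',im,8,(265,160,325,225))
    k=(r<.066)&(r>.056);th=np.degrees(np.arctan2(w[...,1]-c[1],w[...,0]-c[0]))[k]
    for a in range(-60,10,5): 
        z=w[...,2][k][abs(th-a)<2.5]; print(a,len(z),(z.min()*1e3).round() if len(z) else 0,end=' | ')
    print()
im2,W2=cloud('top');h=cv2.cvtColor(im2,cv2.COLOR_RGB2HSV)
m=(h[...,0]>8)&(h[...,0]<30)&(h[...,1]>70)&(np.hypot(W2[...,0]-.52,W2[...,1]-.323)<.15);B=W2[m]
print('brush',len(B),np.percentile(B[:,2],[5,50,95]),cv2.minAreaRect(B[:,:2].astype(np.float32)))
E
```

```text
10.05 [ 0.54028352 -0.31761379  0.15108254] [-3.13988667 -0.00398195  1.16273135] [ 0.08  0.66  0.55  1.69 -0.42  0.91  0.4 ]
[ 0.5435 -0.32    0.1    66.5   ] -> [-0.09, 0.39, 5.11, 0.002]
[ 5.435e-01 -3.200e-01  3.400e-02  6.650e+01] -> [0.00, 0.00, 6.60, -0.000]
pot [0.60376037 0.03199318] 271
top tab 21 [0.66863817 0.00500706 0.09186277] [-18.5 -18.5 -21.7 -24.5 -17.3 -19.3 -23.  -25.9 -28.4 -18.6 -21.6 -24.4
 -26.9 -14.9 -19.6 -22.3 -25.9 -28.9 -20.9 -24.5 -28.3]
-60 5 103.0 | -55 2 109.0 | -50 3 105.0 | -45 3 108.0 | -40 3 114.0 | -35 2 104.0 | -30 3 99.0 | -25 2 89.0 | -20 5 70.0 | -15 5 83.0 | -10 3 104.0 | -5 3 107.0 | 0 5 104.0 | 5 4 100.0 | 
scene tab 20 [0.6673709  0.00648982 0.08938128] [-33.4 -30.5 -26.9 -25.9 -25.8 -27.3 -26.4 -27.9 -20.1 -20.  -21.9 -14.6
 -23.1 -20.7 -16.4 -22.  -12.1 -13.7 -14.1 -17.8]
-60 8 -748.0 | -55 5 -741.0 | -50 5 -752.0 | -45 6 -747.0 | -40 5 5.0 | -35 11 -749.0 | -30 6 -746.0 | -25 15 -750.0 | -20 11 -755.0 | -15 10 -752.0 | -10 9 -750.0 | -5 20 -748.0 | 0 15 4.0 | 5 16 -742.0 | 
brush 244 [0.00672374 0.0229021  0.04367072] ((0.5203678607940674, 0.2901374399662018), (0.20404142141342163, 0.14005564153194427), 1.1673415899276733)
```

View pics/topd.png

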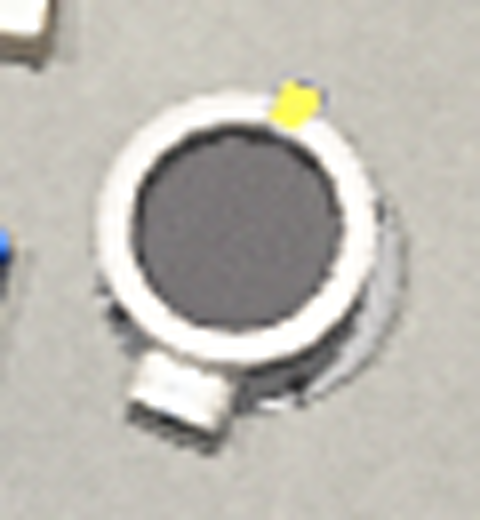

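The top crop shows the bare rim, with the yellow tab at (297,102) (yaw about -22.5°) and the spigot at the lower left. The pot is at (0.604, 0.032). Next I grasp the lid.

>>> drive_tool --pt "0 0.4 2 0" --pt "0 0.4 5 0" --pt "0 0.4 8 0" --pt "0 0.4 10 0" --pt "0 0.4 11 0" --pt "0 0.4 11.7 0" --pt "0 0.4 11.7 0" --pt "0 0.4 11.7 0"

```text
clock: 10.87
ee_pos: [0.5429, -0.3227, 0.0351]
eef_rot: [-3.141, -0.002, 1.158]
wrist_force: [-0.3, 0.4, 0.1]
width: 0.0378
grip_force: 0.0
```

>>> drive_tool --pt "0 0 0 0" --pt "0 0 0 0" --pt "0 0 0 0" --pt "0 0 0 0" --pt "0 0 0 0" --pt "0 0 0 0" --gripper 1 --force 55

```text
clock: 11.37
ee_pos: [0.5419, -0.3225, 0.0349]
eef_rot: [-3.14, -0.002, 1.157]
wrist_force: [-3.9, 2.2, 5.9]
width: 0.0154
grip_force: 55.0
```

>>> drive_tool --pt "0 0 -0.5 0" --pt "0 0 -2 0" --pt "0 0 -4.5 0" --pt "0 0 -7.5 0" --pt "0 0 -10.5 0" --pt "0 0 -13.5 0" --pt "0 0 -15.5 0" --pt "0 0 -16.5 0"

```text
clock: 12.03
ee_pos: [0.5435, -0.3239, 0.2033]
eef_rot: [3.138, -0.001, 1.157]
wrist_force: [0.6, 0.9, -3.2]
width: 0.0153
grip_force: 55.0
```

>>> drive_tool --pt "0 0 0 0" --pt "0 0 0 0" --pt "0 0 0 0"

```text
clock: 12.28
ee_pos: [0.5415, -0.322, 0.1976]
eef_rot: [-3.138, -0.002, 1.157]
wrist_force: [0.1, 0.3, -4.0]
width: 0.0154
grip_force: 55.0
```

```bash
python3 - <<'E'
from h import *
s=env.state();p=s['ee_pos'];psi=s['eef_rot'][2];print(s['clock'],p,s['eef_rot'],s['wrist_force'],s['wrist_torque'],s['width'])
plan((*p,np.degrees(psi)),[(.585,-.10,.20,95),(.6053,.030,.20,127.5),(.6053,.030,.14,127.5)])
for n in('scene','top'):
    im,W=cloud(n);h=cv2.cvtColor(im,cv2.COLOR_RGB2HSV)
    m=(h[...,1]<45)&(h[...,2]>110)&(np.hypot(W[...,0]-p[0],W[...,1]-p[1])<.085)&(abs(W[...,2]-(p[2]-.008))<.008)
    P=W[m]
    if len(P)>10:
        c,r=cv2.minEnclosingCircle(P[:,:2].astype(np.float32));e=np.array(c)-p[:2]
        print(n,len(P),np.median(P[:,2]),c,r,'along tool x',e@[np.cos(psi),np.sin(psi)],'y',e@[np.sin(psi),-np.cos(psi)])
        A=np.c_[P[:,:2]-p[:2],np.ones(len(P))];print('plane',np.linalg.lstsq(A,P[:,2],rcond=None)[0])
E
```

```text
12.2833 [ 0.54148383 -0.32202566  0.19763751] [-3.13755287e+00 -1.94462405e-03  1.15725708e+00] [ 0.09667466  0.27079047 -3.98024139] [-0.09073107  0.08321623 -0.00014653] 0.01544622424465332
[ 0.585 -0.1    0.2   95.   ] -> [22.08, -4.94, -0.24, -0.501]
[6.053e-01 3.000e-02 2.000e-01 1.275e+02] -> [12.77, 3.16, -0.00, -0.567]
[6.053e-01 3.000e-02 1.400e-01 1.275e+02] -> [0.00, 0.00, 6.00, -0.000]
scene 229 0.18832025996918295 (0.5475432872772217, -0.3188667595386505) 0.07131527364253998 along tool x 0.005327628802502102 y 0.004279260052532201
plane [-0.00259544  0.00571281  0.18822962]
top 59 0.1890840435383602 (0.5443115830421448, -0.3200009763240814) 0.06505709141492844 along tool x 0.0029903524146574667 y 0.0017757626856090493
plane [-0.00134575 -0.00780834  0.18904881]
```

>>> drive_tool --pt "1.5 -0.3 0 -0.04" --pt "4 -0.9 0 -0.1" --pt "7.2 -1.6 0 -0.18" --pt "10.5 -2.3 0 -0.26" --pt "13.8 -3.1 0 -0.34" --pt "17 -3.8 0 -0.4" --pt "20 -4.5 0 -0.46" --pt "22 -4.9 -0.2 -0.5"

```text
clock: 13.05
ee_pos: [0.5857, -0.0961, 0.2005]
eef_rot: [-3.139, -0.005, 1.666]
wrist_force: [-0.7, 0.1, -3.8]
width: 0.0155
grip_force: 55.0
```

>>> drive_tool --pt "2.5 0.6 0 -0.1" --pt "5.2 1.3 0 -0.2" --pt "7.8 1.9 0 -0.3" --pt "10 2.5 0 -0.4" --pt "11.8 2.9 0 -0.5" --pt "12.8 3.2 0 -0.567" --pt "12.8 3.2 0 -0.567" --pt "12.8 3.2 0 -0.567"

```text
clock: 13.72
ee_pos: [0.6062, 0.0294, 0.2012]
eef_rot: [-3.141, -0.003, 2.224]
wrist_force: [-0.1, -0.3, -2.7]
width: 0.0155
grip_force: 55.0
```

>>> drive_tool --pt "0 0 0 0" --pt "0 0 0 0" --pt "0 0 0 0"

```text
clock: 13.97
ee_pos: [0.6065, 0.0273, 0.2018]
eef_rot: [3.141, -0.002, 2.222]
wrist_force: [0.3, -0.3, -3.4]
width: 0.0156
grip_force: 55.0
```

```bash
python3 - <<'E'
from h import *
s=env.state();p=s['ee_pos'];psi=s['eef_rot'][2];print(s['clock'],p,s['eef_rot'],s['wrist_force'],s['qpos'].round(2))
plan((*p,np.degrees(psi)),[(.6047,.0301,.155,127.5),(.6047,.0301,.138,127.5)])
im,W=cloud('scene');save('s3.png',im,5,(280,170,400,260))
E
```

```text
13.9667 [0.60650659 0.02730648 0.20175824] [ 3.14147688e+00 -1.63045249e-03  2.22165255e+00] [ 0.30985973 -0.25777619 -3.39298221] [-0.34  0.52  0.3   1.7  -0.18  0.95  0.69]
[6.047e-01 3.010e-02 1.550e-01 1.275e+02] -> [0.33, 0.03, 4.68, -0.004]
[6.047e-01 3.010e-02 1.380e-01 1.275e+02] -> [0.00, 0.00, 1.70, -0.000]
```

View pics/s3.png

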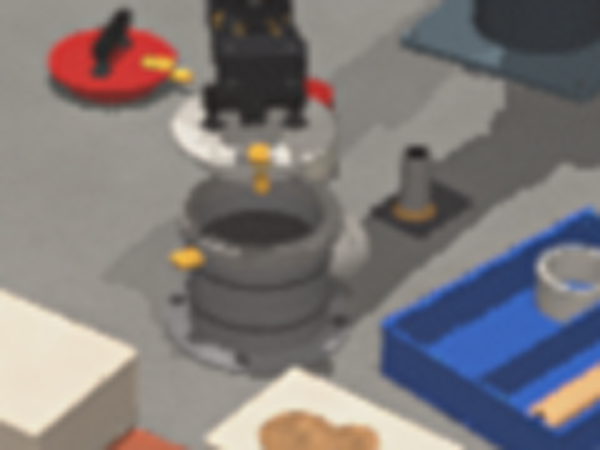

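The picture shows the lid level above the pot, pin at (260,155), about 60° round from the tab at (187,258). I'll lower it in stages.

>>> drive_tool --pt "0.3 0 0 0" --pt "0.3 0 1 0" --pt "0.3 0 2.5 0" --pt "0.3 0 3.8 0" --pt "0.3 0 4.6 0" --pt "0.3 0 4.6 0" --pt "0.3 0 4.6 0" --pt "0.3 0 4.6 0"

```text
clock: 14.68
ee_pos: [0.6053, 0.031, 0.1563]
eef_rot: [3.14, -0.001, 2.224]
wrist_force: [-0.7, -0.5, -2.6]
width: 0.0154
grip_force: 55.0
```

>>> drive_tool --pt "0 0 0.3 0" --pt "0 0 0.6 0" --pt "0 0 0.9 0" --pt "0 0 1.2 0" --pt "0 0 1.5 0" --pt "0 0 1.7 0" --pt "0 0 1.7 0"

```text
clock: 15.27
ee_pos: [0.6045, 0.031, 0.1382]
eef_rot: [-3.141, -0.002, 2.224]
wrist_force: [-0.9, 0.1, -3.4]
width: 0.0156
grip_force: 55.0
```

>>> drive_tool --pt "0 0 0.1 0" --pt "0 0 0.2 0" --pt "0 0 0.3 0" --pt "0 0 0.4 0" --pt "0 0 0.5 0" --pt "0 0 0.5 0"

```text
clock: 15.77
ee_pos: [0.6047, 0.0311, 0.1337]
eef_rot: [3.141, -0.002, 2.224]
wrist_force: [-1.1, -0.6, -1.5]
width: 0.0155
grip_force: 55.0
```

>>> drive_tool --pt "0 0 0.1 0" --pt "0 0 0.1 0" --pt "0 0 0.2 0" --pt "0 0 0.2 0" --pt "0 0 0.2 0"

```text
clock: 16.18
ee_pos: [0.6046, 0.0307, 0.1326]
eef_rot: [3.141, -0.002, 2.224]
wrist_force: [-6.4, -1.2, 6.2]
width: 0.0152
grip_force: 55.3
```

Contact is soft, about 9 N. Now I turn the lid on the rim.

>>> drive_tool --pt "0 -0.02 0 0.06" --pt "0 -0.05 0 0.12" --pt "0 -0.08 0 0.18" --pt "0.05 -0.1 0 0.24" --pt "0.05 -0.1 0 0.3" --pt "0.05 -0.12 0 0.36" --pt "0.05 -0.12 0 0.42" --pt "0.05 -0.12 0 0.48"

```text
clock: 16.85
ee_pos: [0.6023, 0.0329, 0.1324]
eef_rot: [-3.139, -0.005, 1.744]
wrist_force: [-10.3, 3.1, 8.8]
width: 0.0156
grip_force: 56.1
```

>>> drive_tool --pt "0 -0.1 0 0" --pt "0 -0.15 0 0.06" --pt "0 -0.2 0 0.12" --pt "-0.05 -0.2 0 0.18" --pt "-0.05 -0.2 0 0.24" --pt "-0.1 -0.2 0 0.3" --pt "-0.1 -0.2 0 0.36" --pt "-0.1 -0.2 0 0.42"

```text
clock: 17.52
ee_pos: [0.6018, 0.0324, 0.1327]
eef_rot: [-3.139, -0.005, 1.325]
wrist_force: [-6.4, 5.4, 8.2]
width: 0.0153
grip_force: 55.7
```

>>> drive_tool --pt "0 -0.05 0 0.03" --pt "0 -0.05 0 0.06" --pt "0 -0.05 0 0.08" --pt "0 -0.05 0 0.1" --pt "0 -0.05 0 0.1"

```text
clock: 17.93
ee_pos: [0.6013, 0.0292, 0.1316]
eef_rot: [-3.14, -0.001, 1.223]
wrist_force: [0.3, 0.2, -2.0]
width: 0.0154
grip_force: 55.0
```

The contact force is gone, so the pin is over the notch. Easing further round and down.

>>> drive_tool --pt "0 0 0 0.02" --pt "0 0 0.1 0.03" --pt "0 0 0.2 0.03" --pt "0 0 0.3 0.03" --pt "0 0 0.3 0.03"

```text
clock: 18.35
ee_pos: [0.6011, 0.0294, 0.1286]
eef_rot: [-3.14, -0.001, 1.194]
wrist_force: [0.7, 0.2, -3.1]
width: 0.0152
grip_force: 55.0
```

```bash
python3 - <<'E'
from station import env
s=env.state();print(s['ee_pos'],s['eef_rot'],s['wrist_force'],s['wrist_torque'])
E
```

```text
[0.60113652 0.02940537 0.12856434] [-3.13996615e+00 -1.31409634e-03  1.19408481e+00] [ 0.70043454  0.24281388 -3.08467534] [-0.07271734  0.0794131  -0.01244033]
```

>>> drive_tool --pt "0 0 0.1 0" --pt "0 0 0.2 0" --pt "0 0 0.25 0" --pt "0 0 0.3 0" --pt "0 0 0.35 0" --pt "0 0 0.4 0" --pt "0 0 0.4 0"

```text
clock: 18.93
ee_pos: [0.601, 0.0297, 0.1249]
eef_rot: [-3.139, -0.002, 1.194]
wrist_force: [-3.4, 0.5, 0.8]
width: 0.0152
grip_force: 55.0
```

>>> drive_tool --pt "0 0 0.05 0" --pt "0 0 0.1 0" --pt "0 0 0.15 0" --pt "0 0 0.15 0" --pt "0 0 0.15 0"

```text
clock: 19.35
ee_pos: [0.6009, 0.0297, 0.1248]
eef_rot: [-3.139, -0.003, 1.194]
wrist_force: [-8.7, 1.1, 13.7]
width: 0.0156
grip_force: 55.0
```

```bash
python3 - <<'E'
from h import *
s=env.state();print(s['ee_pos'],s['eef_rot'],s['wrist_force'],s['wrist_torque'])
for n in('scene','top'):
    im,W=cloud(n);h=cv2.cvtColor(im,cv2.COLOR_RGB2HSV)
    m=(h[...,1]<45)&(h[...,2]>110)&(np.hypot(W[...,0]-.602,W[...,1]-.032)<.066)&(abs(W[...,2]-.116)<.012)
    P=W[m];print(n,len(P),np.median(P[:,2]) if len(P) else 0)
    if len(P)>10: print('plane',np.linalg.lstsq(np.c_[P[:,:2]-[.602,.032],np.ones(len(P))],P[:,2],rcond=None)[0])
    if n=='scene': save('s4.png',im,5,(280,170,400,260))
E
```

```text
[0.60094821 0.02972662 0.12481157] [-3.13899977e+00 -2.53257502e-03  1.19395164e+00] [-8.74947172  1.09622023 13.69199299] [0.30505195 1.9041861  0.01344568]
scene 297 0.11580470749182036
plane [-0.01224161 -0.00984587  0.11569688]
top 201 0.11533725845142147
plane [-0.00076408 -0.00564172  0.11494608]
```

View pics/s4.png

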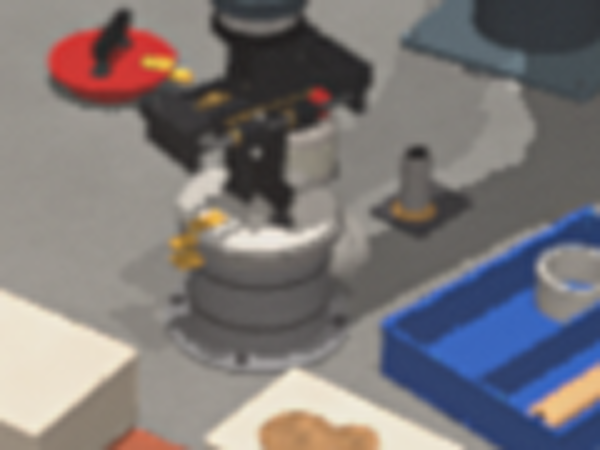

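The lid is home: its flange top is at 0.115–0.116 m (0.116 expected), level, with the pin over the tab at (190,245). I'll ease off the preload, release and retreat.

>>> drive_tool --pt "0 0 -0.1 0" --pt "0 0 -0.17 0" --pt "0 0 -0.17 0"

```text
clock: 19.7
ee_pos: [0.601, 0.0297, 0.1249]
eef_rot: [-3.14, -0.002, 1.194]
wrist_force: [-3.0, 0.1, -0.7]
width: 0.0154
grip_force: 55.0
```

>>> drive_tool --pt "0 0 0 0" --pt "0 0 0 0" --pt "0 0 0 0" --pt "0 0 0 0" --gripper 0.2

```text
clock: 20.03
ee_pos: [0.602, 0.0293, 0.1254]
eef_rot: [3.141, -0.002, 1.194]
wrist_force: [0.4, 0.7, 0.0]
width: 0.0352
grip_force: 0.0
```

>>> drive_tool --pt "0 0 -0.5 0" --pt "0 0 -2 0" --pt "0 0 -4.5 0" --pt "0 0 -7.5 0" --pt "0 0 -10.5 0" --pt "0 0 -13 0" --pt "0 0 -14 0" --pt "0 0 -14 0"

```text
clock: 20.7
ee_pos: [0.603, 0.0291, 0.2678]
eef_rot: [3.138, -0.004, 1.194]
wrist_force: [0.3, 0.2, -0.5]
width: 0.0354
grip_force: 0.0
```

>>> drive_tool --pt "-3 -3 0 0" --pt "-6 -6 0 0" --pt "-9 -9 0 0" --pt "-12 -11 0 0" --pt "-15 -12 0 0" --pt "-18 -12 0 0" --pt "-20 -12 0 0" --pt "-20 -12 0 0"

```text
clock: 21.37
ee_pos: [0.4136, -0.1158, 0.2639]
eef_rot: [-3.139, -0.001, 1.189]
wrist_force: [-0.5, 0.2, -0.1]
width: 0.0355
grip_force: 0.0
```

```bash
python3 - <<'E'
from h import *
s=env.state();print(s['clock'],s['ee_pos'],s['wrist_force'])
for n in('scene','top'):
    im,W=cloud(n);h=cv2.cvtColor(im,cv2.COLOR_RGB2HSV)
    m=(h[...,1]<45)&(h[...,2]>110)&(np.hypot(W[...,0]-.602,W[...,1]-.032)<.066)&(abs(W[...,2]-.116)<.012)
    P=W[m];print(n,len(P),np.median(P[:,2]),'plane',np.linalg.lstsq(np.c_[P[:,:2]-[.602,.032],np.ones(len(P))],P[:,2],rcond=None)[0])
    if n=='top': save('t5.png',im,4,(195,150,325,270))
    m=(h[...,0]>8)&(h[...,0]<30)&(h[...,1]>70)&(np.hypot(W[...,0]-.5197,W[...,1]-.3226)<.12);e=W[m][:,:2]-[.5197,.3226];k=abs(e@[.252,.968])<.04;Z=W[m][k];print('brush',k.sum(),np.percentile(Z[:,2],[5,50,95]),cv2.minAreaRect(Z[:,:2].astype(np.float32)))
E
```

```text
21.3667 [ 0.41355719 -0.11575514  0.26388241] [-0.53474106  0.24261704 -0.06568855]
scene 322 0.11567616305327669 plane [-0.01368487 -0.00750493  0.11564936]
brush 230 [0.01796014 0.02396791 0.04195736] ((0.5134211778640747, 0.32969456911087036), (0.02632308378815651, 0.1997719407081604), 75.82109069824219)
top 710 0.11539214318288998 plane [ 0.00636562 -0.00367502  0.11535523]
brush 271 [0.0091054  0.02279086 0.0415855 ] ((0.5192950963973999, 0.3249119818210602), (0.026323433965444565, 0.21218989789485931), 74.90782928466797)
```

View pics/t5.png

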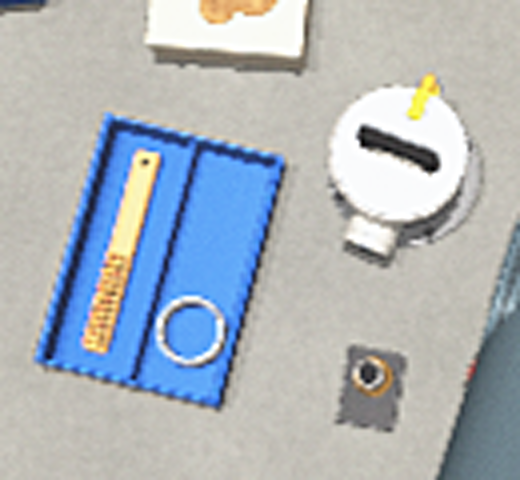

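The brush lies flat in the empty bay (centre about (120,250)). The lid is level and home, with its pin at (425,95) over the tab. The arm is clear of everything, so I'm handing in.

```bash
python3 -c "
from station import env
print(env.close_job())"
```

```text
the job is handed in; nothing more can be done
None
```

The job is handed in at about 21 s: the brush lies flat in the bin's empty bay, and the lid was set on the rim about 60° off the notch, turned until the pin dropped in, and seated level and fully home.

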